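# Clear away a paint touch-up job into the bench holders

## Robot

A 6-joint arm with a two-finger parallel gripper is mounted at the origin on a cart in front of the work surface, level with it; the furniture and walls round the work are solid. World frame = base frame: x ahead of the robot, y to its left, z up, the work surface at z = 0. Lengths are in m, angles in rad, forces in N, time in s.
With the tool pointing down it reaches from about 0.35 to 0.85 m from the base axis. Payload 8.1 kg.
Tool frame: the origin (TCP) lies on the centre line of the jaws, within the pads' length; the fingertips stand robot.tips_ahead ahead of it and the grasp point (between the pads) lies 8 mm behind it (robot.tips_ahead is the distance from the TCP to the fingertips, in m); z points along the fingers, y is the direction in which the jaws open and shut (so a half turn about z gives the same grasp; the last joint's range is limited). The gripper opens to 93 mm and grips with 3 to 60 N. Pads are 15 mm wide; open, the fingers measure 128 mm over their backs; the gripper's body (75 mm by 188 mm) begins 65 mm behind the grasp point.
Start: joints at [1.222, 0.13, 1.488, -0, 1.523, -0.085], TCP at [0.156, 0.579, 0.23] pointing down, gripper open.
Joint ranges: [-2.96, 2.96], [-0.89, 2.26], [0.02, 2.5], [-1.34, 4.48], [0, 2.73], [-2.66, 2.66]. Speed limits (rad/s): [2.39, 2.39, 2.79, 3.14, 3.14, 3.14].

## Interface

Orientations are given as a rotation vector (axis times angle).
In Python, from plant import monitor, eyes, job, robot gives the robot as it stands.
- The arm moves only by the tool servo_tool, never from a script. Its argument "plan" is a list that holds one entry, the list of rows, each a list of 7 numbers: the closure, from -1 (fully open) to 1 (shut), so that 0 is half open, then the shift along the world's x, y, z in mm, then the turn, a rotation vector about the world's x, y, z in rad. In form: [[[hand, dx, dy, dz, ax, ay, az], ...]]. A call has 1 to 12 rows; each row shifts and turns the commanded pose from where the row before left it; what a row does not reach is not made up. A row lasts 1/10 s, in which the tool goes at most 50 mm and 8.59 degrees, less where a joint would pass 70% of its speed; a pose out of reach is approached as far as the arm can. A call with a gripper value outside its range is refused whole. The fingers move at their own pace and stop on an object; "force" is the grip in N (left out, the last holds). Time passes only in rows, so rows that do not move let the fingers close. It gives the time, the measured TCP pose, the force and the opening at its end, in the units of the state.
- monitor.read_state(): the state, without advancing time (a new reading comes with each control period).
- eyes.read_camera(name): name is "scene" or "side" or "wrist"; returns the picture (400x640x3 uint8, red, green, blue); there is no depth.
- eyes.camera_info(name): a dict with "mtx" (3x3 intrinsics, pixels), "R" (3x3) and "t" (3): a world point X has camera coordinates R X + t. Camera axes: x right, y down, z forward; pixel columns grow to the right and rows downward; lengths in m; the calibration is good to about 2 mm. A picture is of the moment at which its call begins: read the wrist's pose just before it. camera_info takes no time and is no camera call; for the wrist camera it gives the pose at the moment of the call.
- job.close_job(): hands the job in, once; it reports no verdict.
The state is a dict: "t": time; "q": joint angles; "dq": joint speeds; "joint_torque": joint torques, N m; "tool_pos": TCP position; "orientation": TCP orientation; "force": force on the tool from outside, world axes, zero at the start; "wrist_torque": the same for the moment, N m; "opening": finger opening in m.
Only numpy, scipy, OpenCV 4.12 (cv2) and the standard library are available. Lean on these libraries where they do the work, as an engineer would, in place of code of your own. Each camera call takes 0.05 s, during which the arm holds its last target. There are 200 camera calls.

## Task

The touch-up job is finished, so put its four things away in their plywood holders: each of the red and the grey paint jars upright in the bay whose chip shows its colour, the vinyl tape flat down on the spindle, and the sanding block lying flat in its cradle. The jars are glass, so set them down rather than drop them. The black jar is still in use: leave it and the solvent bottle standing where they are.

Things in the scene. Friction and masses are not known exactly. Their poses are not given: they have to be found in the camera images.
- red_jar: loose glass touch-up jar, red paint, white screw cap, 44 mm diameter, 60 mm tall, 90 g, standing upright; origin at the centre of its underside, z up. Grip round the glass (straight side from 0 to 52 mm)
- grey_jar: loose glass touch-up jar, grey paint, black screw cap, 44 mm diameter, 58 mm tall, 90 g, standing upright; origin at the centre of its underside, z up. Grip round the glass (straight side from 0 to 50 mm)
- vinyl_tape: loose roll of black vinyl tape lying flat: outside diameter 68 mm, 19 mm thick, 80 g; hole 38 mm wide to the eye, 26 mm clear for a pin. Origin on its underside; the centre of the round roll and of its hole lies at x = 0, y = +3 mm; z is the roll's axis, up. A short loose tail of tape stands off the rim; grip across the rim along x
- sanding_block: loose dark grey sanding block, 60 mm (x) by 100 mm (y), 28 mm tall, 60 g, lying flat; origin at the centre of its underside, z up. Grip across x
- red_bay_well (a point): centre of the floor of the well in the plywood jar bay whose sloped front carries a RED paint chip. Fixed block 84 x 84 mm, 26 mm tall; round well 60 mm across and 20 mm deep, its floor 6 mm above the worktop. The chip's slope is the -x side and reaches 62 mm from the well's centre; z up
- grey_bay_well (a point): the same on the plywood jar bay with a GREY paint chip: centre of the well's floor, 6 mm above the worktop; well 60 mm across, 20 mm deep, rim 26 mm above the worktop; slope with the chip on the -x side; z up
- tape_spindle_seat (a point): centre of the top of the square plywood base (84 x 84 mm, 12 mm thick, fixed) of the tape spindle, at the foot of its upright aluminium pin: pin 14 mm in diameter, 44 mm tall above the base, tapering to 6 mm over its last 10 mm; z up
- block_cradle_seat (a point): centre of the floor, 6 mm above the worktop, of the fixed plywood cradle for the sanding block: inside 116 mm (x) by 76 mm (y), outside 124 x 84 mm, walls 4 mm thick reaching 18 mm above the worktop; each long side is open over its middle 52 mm for the fingers; z up
- black_jar: bystander: loose glass jar, black paint, white screw cap, 48 mm diameter, 64 mm tall, standing among the others; still in use, stays where it is. Origin at the centre of its underside
- solvent_bottle: bystander: loose flat black bottle with white label, 47 x 77 mm, 194 mm tall, standing to the left; stays where it is. Origin at the centre of its underside
Things that resemble listed ones, but are neither listed nor needed, are in the scene too. What is shaped like the red_jar but purple is not meant.

How it is judged:
By the outcome, as a careful person would: the job done as asked, in the order asked, and still so for the second after the job is handed in, with the robot touching nothing.
It also fails if it takes over 93 s, if anything falls off the work surface, if the arm or the gripper's body presses on something with over 40 N, if the wrist force passes 120 N, or if a joint passes its speed limit or range.

## Working session

There is one attempt and no reset: what is moved stays moved. The work goes in short steps, Python scripts to look and compute and a tool call to move; the robot and the scene stay as the last step left them, time stands still between calls to the robot, and variables do not carry over. Pictures are saved under pics/ and viewed, about 12 in all and at most 16, crops included, and the job is handed in when it is done.

Besides the shell and the picture viewer there is one more tool, called after "Request:" as name(argument=value, ...) on one line, values as JSON. servo_tool: Moves the arm, as the interface text tells. Its arguments: {"type":"object","properties":{"plan":{"type":"array"},"force":{"type":"number"}},"required":["plan"]}

```bash
ls; mkdir -p pics
python3 - <<'E'
from plant import monitor, eyes, job, robot
import cv2
s=monitor.read_state();print(s['t'],s['tool_pos'],s['orientation'],s['opening'],robot.tips_ahead)
for n in ['scene','side','wrist']:
    i=eyes.camera_info(n);print(n,i['mtx'].round(1).tolist(),i['R'].round(3).tolist(),i['t'].round(3).tolist(), (-i['R'].T@i['t']).round(3))
    cv2.imwrite(f'pics/{n}0.png',eyes.read_camera(n)[:,:,::-1])
E
```

```text
pics
0.0 [0.15624134 0.57872219 0.22859713] [-4.13152388e-01 -3.11389351e+00  2.81932595e-03] 0.0932522064848846 0.011
scene [[395.2, 0.0, 317.9], [0.0, 395.2, 198.4], [0.0, 0.0, 1.0]] [[0.86, -0.51, -0.011], [-0.237, -0.381, -0.894], [0.452, 0.771, -0.448]] [-0.358, 0.265, 0.546] [ 0.124 -0.503  0.478]
side [[513.9, 0.0, 314.5], [0.0, 513.9, 198.9], [0.0, 0.0, 1.0]] [[-0.976, -0.215, 0.022], [-0.128, 0.489, -0.863], [0.175, -0.845, -0.505]] [0.585, -0.001, 1.443] [0.319 1.346 0.714]
wrist [[280.4, 0.0, 319.2], [0.0, 280.4, 200.1], [0.0, 0.0, 1.0]] [[0.259, 0.966, -0.001], [0.933, -0.25, 0.257], [0.248, -0.068, -0.966]] [-0.599, -0.031, 0.39] [0.088 0.597 0.384]
```

View pics/scene0.png

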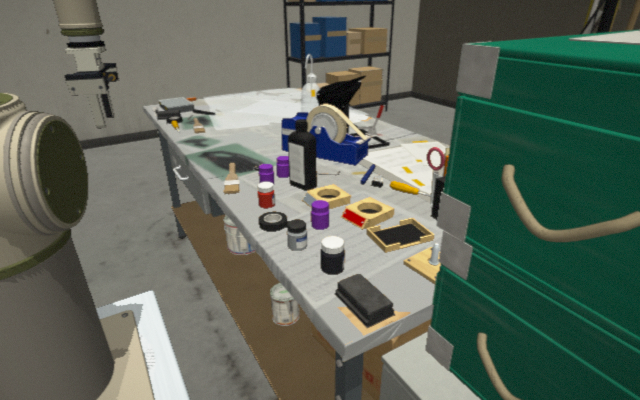

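View pics/side0.png

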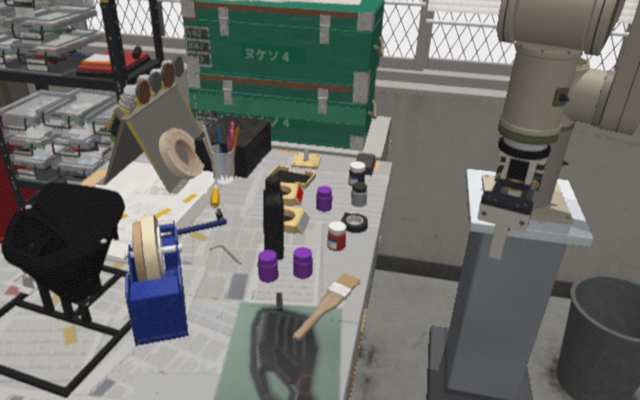

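View pics/wrist0.png

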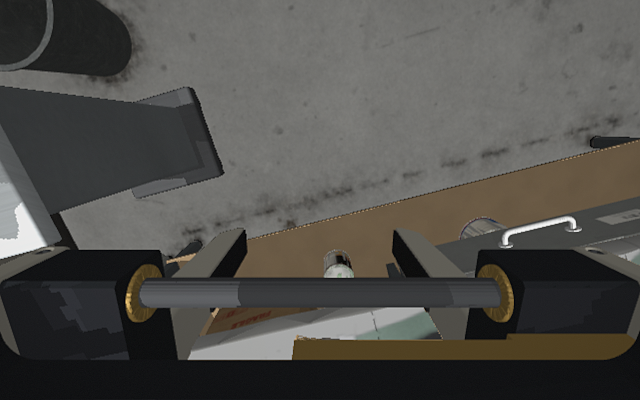

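The scene view has the red jar at (266,195), tape (272,221), grey jar (297,235), black jar (332,255), block (365,300), red-chip bay (368,210), second bay (328,195), cradle (402,235) and spindle (436,262). The side view shows the same layout from the far left. The wrist camera doesn't see the work yet.

```bash
cat > h.py <<'E'
from plant import monitor, eyes, job, robot
import cv2, numpy as np
def ray(i,u,v):
    d=i['R'].T@np.linalg.solve(i['mtx'],[u,v,1.]); return -i['R'].T@i['t'],d/np.linalg.norm(d)
def onz(i,uv,z):
    c,d=ray(i,*uv); return (c+d*(z-c[2])/d[2]).round(4)
def tri(i,uv,j,uw):
    (a,d),(b,e)=ray(i,*uv),ray(j,*uw)
    s=np.linalg.lstsq(np.c_[d,-e],b-a,rcond=None)[0]
    p,q=a+s[0]*d,b+s[1]*e
    return ((p+q)/2).round(4), round(float(np.linalg.norm(p-q)),4)
def proj(i,X):
    c=i['R']@np.array(X)+i['t']; p=i['mtx']@c; return (p[:2]/p[2]).round(1)
E
python3 - <<'E'
from h import *
i=eyes.camera_info('scene');j=eyes.camera_info('side')
for n,a,b,z in [('red top',(266,186),(337,226),.06),('tape',(272,220),(355,221),.019),('grey top',(297,224),(360,186),.058),('black top',(332,242),(357,166),.064),('purple',(320,205),(324,190),.06),('block',(365,292),(367,157),.028),('bay1',(327,193),(292,215),.026),('redbay',(368,208),(292,188),.026),('cradle',(402,235),(290,177),.018),('pin',(435,245),(306,152),.056),('bottle',(303,125),(273,180),.19),('p2',(266,168),(303,252),.06),('p3',(283,158),(268,255),.06)]:
    print(n,onz(i,a,z),onz(j,b,z),tri(i,a,j,b))
for c in [(350,350),(150,105),(205,197)]: print('edge',onz(i,c,0))
a=cv2.imread('pics/scene0.png')[140:340,220:460]; b=cv2.imread('pics/side0.png')[130:290,240:400]
cv2.imwrite('pics/c.png',np.hstack([cv2.resize(a,(480,400),interpolation=2),cv2.resize(b,(320,320),interpolation=2)[:].copy() if 0 else cv2.copyMakeBorder(cv2.resize(b,(320,320),interpolation=2),0,80,0,0,0)]))
E
```

```text
red top [0.4691 0.3443 0.06  ] [0.4682 0.3597 0.06  ] (array([0.4707, 0.352 , 0.0557]), 0.0031)
tape [0.4372 0.2454 0.019 ] [0.4379 0.2642 0.019 ] (array([0.4399, 0.2543, 0.0132]), 0.0022)
grey top [0.4482 0.1386 0.058 ] [0.4439 0.1514 0.058 ] (array([0.4473, 0.1423, 0.0545]), 0.0058)
black top [0.4686 0.034  0.064 ] [0.4675 0.0481 0.064 ] (array([0.4699, 0.0383, 0.06  ]), 0.0032)
purple [0.5316 0.1837 0.06  ] [0.5314 0.2005 0.06  ] (array([0.5344, 0.1905, 0.0552]), 0.0028)
block [ 0.4625 -0.0817  0.028 ] [ 0.4547 -0.0934  0.028 ] (array([ 0.4561, -0.0867,  0.0325]), 0.0048)
bay1 [0.6153 0.2882 0.026 ] [0.5947 0.2871 0.026 ] (array([0.6028, 0.2798, 0.0269]), 0.0163)
redbay [0.6557 0.1648 0.026 ] [0.6298 0.1523 0.026 ] (array([0.6365, 0.1503, 0.0312]), 0.0173)
cradle [0.652  0.0373 0.018 ] [0.6555 0.0768 0.018 ] (array([0.6636, 0.051 , 0.0053]), 0.0039)
pin [ 0.6377 -0.0679  0.056 ] [ 0.6316 -0.0211  0.056 ] (array([ 0.6441, -0.0578,  0.043 ]), 0.0122)
bottle [0.5967 0.3755 0.19  ] [0.604  0.4133 0.19  ] (array([0.6088, 0.3986, 0.1821]), 0.0009)
p2 [0.5182 0.4548 0.06  ] [0.5208 0.4775 0.06  ] (array([0.5233, 0.4687, 0.0537]), 0.0012)
p3 [0.5932 0.5    0.06  ] [0.5901 0.506  0.06  ] (array([0.5927, 0.5023, 0.0582]), 0.0035)
edge [ 0.3835 -0.1514  0.    ]
edge [0.4164 1.7115 0.    ]
edge [0.3474 0.4888 0.    ]
```

View pics/c.png

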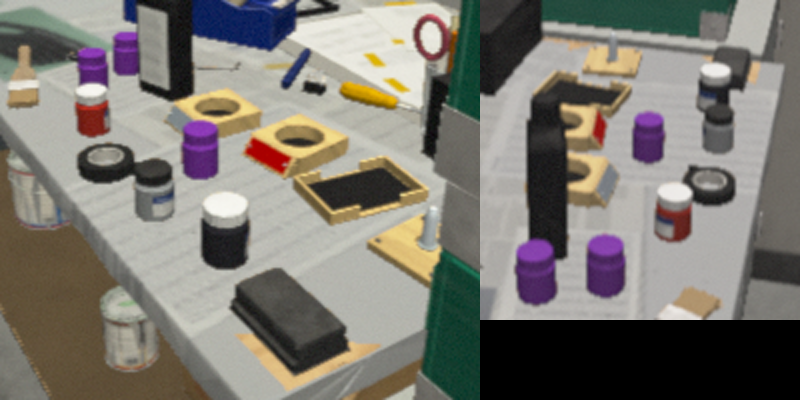

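The crop confirms the near bay at (0.65,0.16) carries the red chip and the far bay at (0.61,0.285) carries the grey chip. Next I move the wrist camera over the work.

Request:
servo_tool(plan=[[[-1, 36, -33, 4, 0, 0, 0.022], [-1, 36, -33, 4, 0, 0, 0.022], [-1, 36, -33, 4, 0, 0, 0.022], [-1, 36, -33, 4, 0, 0, 0.022], [-1, 36, -33, 4, 0, 0, 0.022], [-1, 36, -33, 4, 0, 0, 0.022], [-1, 36, -33, 4, 0, 0, 0.022], [-1, 36, -33, 4, 0, 0, 0.022], [-1, 36, -33, 4, 0, 0, 0.022], [-1, 36, -33, 4, 0, 0, 0.022], [-1, 36, -33, 4, 0, 0, 0.022], [-1, 36, -33, 4, 0, 0, 0.022]]])

```text
t: 1.35
tool_pos: [0.5895, 0.1816, 0.2775]
orientation: [0.002, -3.141, -0.0]
force: [0.9, -0.0, 0.2]
opening: 0.0931
```

Request:
servo_tool(plan=[[[-1, 20, -10, 0, 0, 0, 0], [-1, 10, -10, 0, 0, 0, 0], [-1, 0, 0, 0, 0, 0, 0], [-1, 0, 0, 0, 0, 0, 0]]])

```text
t: 1.75
tool_pos: [0.6176, 0.1639, 0.2772]
orientation: [0.001, -3.14, -0.0]
force: [1.0, 0.5, 0.1]
opening: 0.0933
```

Run:
```python
from h import *
import pickle
s=monitor.read_state();print(s['t'],s['tool_pos'],s['orientation'],s['q'],s['force'])
i=eyes.camera_info('wrist');im=eyes.read_camera('wrist')[:,:,::-1]
pickle.dump((i,im),open('w1.pkl','wb'));cv2.imwrite('pics/w1.png',im)
```

```text
1.75 [0.6176256  0.16394465 0.27722914] [ 9.30320461e-04 -3.14044486e+00 -4.06508822e-04] [ 1.78986700e-01  2.22886764e-01  1.29884392e+00  4.59321796e-04
  1.62094530e+00 -1.39237933e+00] [0.95887299 0.52977606 0.07760446]
```

View pics/w1.png

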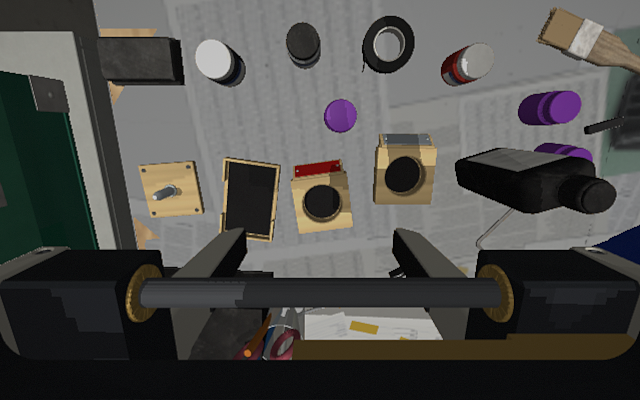

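The wrist view shows all targets. Top row, left to right: block (140,60), black jar (215,60), grey jar (303,45), tape (388,44), red jar (467,64). Below them: spindle (165,192), cradle (250,199), red bay (322,202), grey bay (404,174), with a purple decoy at (340,115). I'll take a second wrist viewpoint on the way to the red jar.

Request:
servo_tool(plan=[[[-1, -10, 40, 0, 0, 0, 0], [-1, -10, 40, 0, 0, 0, 0], [-1, 0, 20, 0, 0, 0, 0], [-1, 0, 0, 0, 0, 0, 0], [-1, 0, 0, 0, 0, 0, 0]]])

```text
t: 2.3
tool_pos: [0.5979, 0.2638, 0.2777]
orientation: [-0.004, 3.141, -0.001]
force: [0.3, -0.9, -0.2]
opening: 0.0934
```

Run:
```python
from h import *
import pickle
s=monitor.read_state();print(s['t'],s['tool_pos'])
i=eyes.camera_info('wrist');im=eyes.read_camera('wrist')[:,:,::-1]
pickle.dump((i,im),open('w2.pkl','wb'))
i1,im1=pickle.load(open('w1.pkl','rb'))
cv2.imwrite('pics/w12.png',np.vstack([cv2.resize(im1[0:250,70:510],(800,300+155))[:, :],])); 
cv2.imwrite('pics/w2.png',cv2.resize(im[0:250,40:480],(800,455)))
```

```text
2.3 [0.5979008  0.26384642 0.27771001]
```

View pics/w12.png

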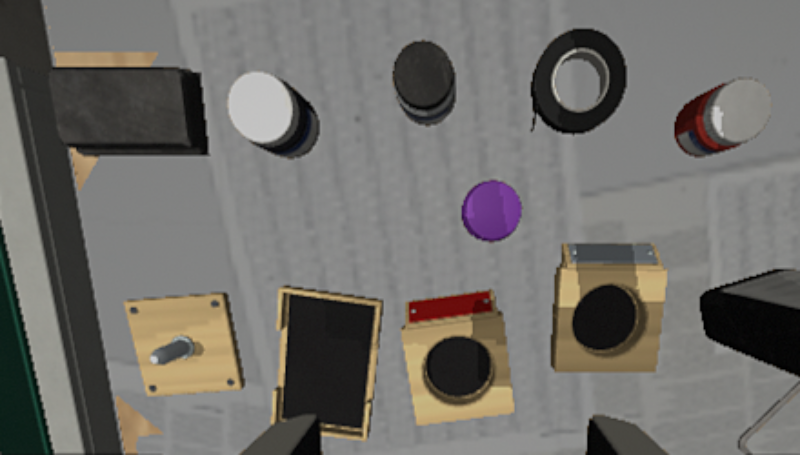

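View pics/w2.png

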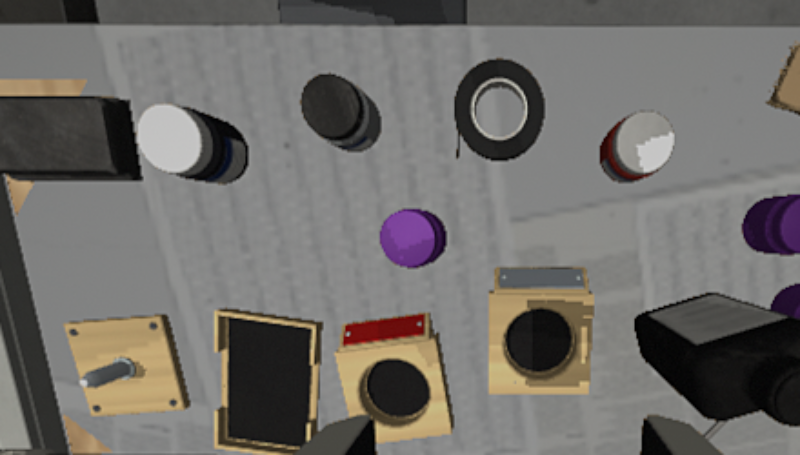

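Run:
```python
from h import *
import pickle
i1,im1=pickle.load(open('w1.pkl','rb'));i2,im2=pickle.load(open('w2.pkl','rb'))
A=lambda p:(70+p[0]/1.818,p[1]/1.82); B=lambda p:(40+p[0]/1.818,p[1]/1.82)
for n,a,b,z in [('red cap',(740,109),(645,141),.06),('grey cap',(423,74),(332,106),.058),('tape',(580,80),(500,109),.019),
 ('block c1',(182,70),(103,97),.028),('block c2',(188,151),(113,179),.028),('red well',(458,369),(396,388),.026),('grey well',(607,319),(540,341),.026),
 ('cr a',(281,288),(217,310),.018),('cr b',(382,298),(321,321),.018),('cr d',(368,439),(310,455),.018),
 ('sp base',(184.5,344),(127,365.5),.012),('pin top',(155,358),(84,383),.056),('black',(261,103),(168,138),.064),('bottle c1',(702,290),(637,318),.16)]:
    print(n,onz(i1,A(a),z),onz(i2,B(b),z),tri(i1,A(a),i2,B(b)))
L=lambda a,z:onz(i1,A(a),z)
print('block far L',L((55,68),.028),L((55,153),.028)); print('sp corners',[L(p,.012).tolist() for p in [(124,300),(224,292),(243,388),(147,396)]])
print('red corners',[L(p,.026).tolist() for p in [(402,328),(503,313),(514,408),(416,424)]])
print('box',onz(i1,(95,250),0),onz(i1,(60,60),0))
```

```text
red cap [0.469 0.355 0.06 ] [0.4694 0.3561 0.06  ] (array([0.4685, 0.357 , 0.0562]), 0.0006)
grey cap [0.448  0.1434 0.058 ] [0.4482 0.145  0.058 ] (array([0.4468, 0.1432, 0.0525]), 0.0005)
tape [0.4414 0.2562 0.019 ] [0.4416 0.2572 0.019 ] (array([0.4406, 0.2571, 0.0151]), 0.0004)
block c1 [ 0.438  -0.0297  0.028 ] [ 0.4367 -0.0292  0.028 ] (array([ 0.4364, -0.0317,  0.0242]), 0.0011)
block c2 [ 0.4917 -0.0325  0.028 ] [ 0.4925 -0.0329  0.028 ] (array([ 0.4924, -0.0311,  0.0307]), 0.0007)
red well [0.6587 0.1679 0.026 ] [0.6563 0.1703 0.026 ] (array([0.6608, 0.1679, 0.015 ]), 0.0018)
grey well [0.6166 0.2879 0.026 ] [0.6157 0.29   0.026 ] (array([0.618 , 0.2906, 0.0168]), 0.0006)
cr a [0.5933 0.0244 0.018 ] [0.5926 0.0253 0.018 ] (array([0.5935, 0.0231, 0.0141]), 0.0006)
cr b [0.6012 0.1059 0.018 ] [0.6013 0.1097 0.018 ] (array([0.6037, 0.1038, 0.0023]), 0.0009)
cr d [0.7246 0.0895 0.018 ] [0.7213 0.0891 0.018 ] (array([0.7224, 0.0896, 0.0191]), 0.0031)
sp base [ 0.6412 -0.063   0.012 ] [ 0.6416 -0.062   0.012 ] (array([ 0.6424, -0.0651,  0.008 ]), 0.0006)
pin top [ 0.6423 -0.0633  0.056 ] [ 0.6437 -0.0639  0.056 ] (array([ 0.6421, -0.0614,  0.059 ]), 0.0013)
black [0.467  0.0369 0.064 ] [0.4695 0.0353 0.064 ] (array([0.4697, 0.0399, 0.072 ]), 0.002)
bottle c1 [0.5779 0.2962 0.16  ] [0.5735 0.3334 0.16  ] (array([0.5978, 0.3726, 0.0048]), 0.0045)
block far L [ 0.4369 -0.1199  0.028 ] [ 0.4933 -0.131   0.028 ]
sp corners [[0.6041, -0.108, 0.012], [0.5973, -0.0247, 0.012], [0.68, -0.0176, 0.012], [0.6874, -0.1017, 0.012]]
red corners [[0.6244, 0.1224, 0.026], [0.612, 0.2039, 0.026], [0.6927, 0.2154, 0.026], [0.7073, 0.1324, 0.026]]
box [ 0.7488 -0.2114  0.    ] [ 0.4581 -0.2018 -0.    ]
```

Request:
servo_tool(plan=[[[-0.6, -32, 23, -30, 0, 0, 0], [-0.6, -32, 23, -30, 0, 0, 0], [-0.6, -32, 23, -30, 0, 0, 0], [-0.6, -33, 23, -30, 0, 0, 0], [-0.6, 0, 0, -10, 0, 0, 0], [-0.6, 0, 0, 0, 0, 0, 0], [-0.6, 0, 0, 0, 0, 0, 0]]], force=15)

```text
t: 3.05
tool_pos: [0.4711, 0.3543, 0.1489]
orientation: [0.002, 3.14, 0.0]
force: [0.3, 0.4, 0.6]
opening: 0.0742
```

Run:
```python
from h import *
s=monitor.read_state();print(s['t'],s['tool_pos'],s['opening'])
i=eyes.camera_info('wrist');im=eyes.read_camera('wrist')[:,:,::-1].copy()
for z in (.0,.06): 
    p=proj(i,[.469,.356,z]);print(p)
    cv2.circle(im,tuple(int(v) for v in p),4,(0,255,0),-1)
cv2.imwrite('pics/w3.png',im)
```

```text
3.05 [0.47110458 0.3543236  0.14885996] 0.07415440478840596
[320.9 189.4]
[321.4 204.2]
```

View pics/w3.png

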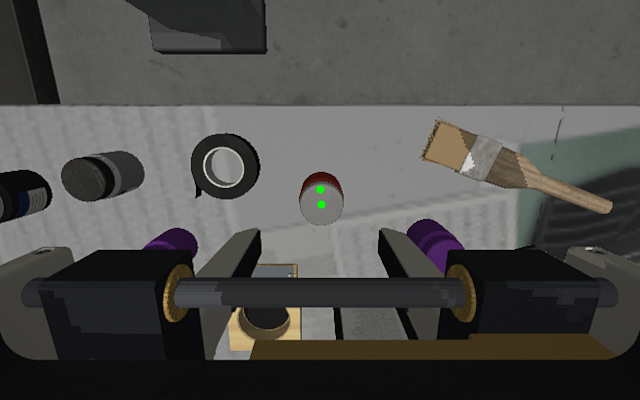

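The red jar's cap is centred at (321,203), where my estimate predicted it. I descend and grip.

Request:
servo_tool(plan=[[[-0.6, -2, 1.5, -37, 0, 0, 0], [-0.6, 0, 0, -37, 0, 0, 0], [-0.6, 0, 0, -38, 0, 0, 0], [-0.6, 0, 0, 0, 0, 0, 0], [0.2, 0, 0, 0, 0, 0, 0], [0.3, 0, 0, 0, 0, 0, 0], [0.3, 0, 0, 0, 0, 0, 0], [0.3, 0, 0, 0, 0, 0, 0], [0.3, 0, 0, 0, 0, 0, 0]]], force=15)

```text
t: 4.0
tool_pos: [0.4687, 0.3572, 0.0376]
orientation: [-0.0, 3.139, 0.002]
force: [0.4, -1.6, 6.3]
opening: 0.0438
```

Request:
servo_tool(plan=[[[0.3, 0, 0, 25, 0, 0, 0], [0.3, 0, 0, 35, 0, 0, 0], [0.3, 0, 0, 35, 0, 0, 0], [0.3, 0, 0, 30, 0, 0, 0], [0.3, 20, -20, 0, 0, 0, 0], [0.3, 30, -30, 0, 0, 0, 0], [0.3, 30, -30, 0, 0, 0, 0], [0.3, 30, -30, 0, 0, 0, 0], [0.3, 30, -30, 0, 0, 0, 0], [0.3, 30, -28, 0, 0, 0, 0], [0.3, 20, -20, 0, 0, 0, 0], [0.3, 0, 0, 0, 0, 0, 0]]])

```text
t: 5.2
tool_pos: [0.6596, 0.1652, 0.1606]
orientation: [0.006, 3.141, -0.002]
force: [-0.2, -0.4, -0.9]
opening: 0.0437
```

Request:
servo_tool(plan=[[[0.3, 0, 0, -35, 0, 0, 0], [0.3, 0, 0, -20, 0, 0, 0], [0.3, 0, 0, 0, 0, 0, 0], [0.3, 0, 0, 0, 0, 0, 0]]])

```text
t: 5.6
tool_pos: [0.6569, 0.1692, 0.1059]
orientation: [0.001, -3.141, 0.0]
force: [-0.6, 0.6, -0.3]
opening: 0.0436
```

Run:
```python
from h import *
s=monitor.read_state();print(s['t'],s['tool_pos'],s['opening'],s['force'])
i=eyes.camera_info('wrist');im=eyes.read_camera('wrist')[:,:,::-1].copy()
cv2.circle(im,tuple(int(v) for v in proj(i,[.659,.169,.026])),2,(0,255,0),-1)
j=eyes.camera_info('scene');b=eyes.read_camera('scene')[:,:,::-1].copy()
b=cv2.resize(b[120:270,280:480],(400,300),interpolation=2)
cv2.imwrite('pics/w4.png',np.hstack([im[100:400,120:520],b]))
```

```text
5.6 [0.65688271 0.16924164 0.10585268] 0.043568562345160836 [-0.6234095  0.5946677 -0.3310761]
```

View pics/w4.png

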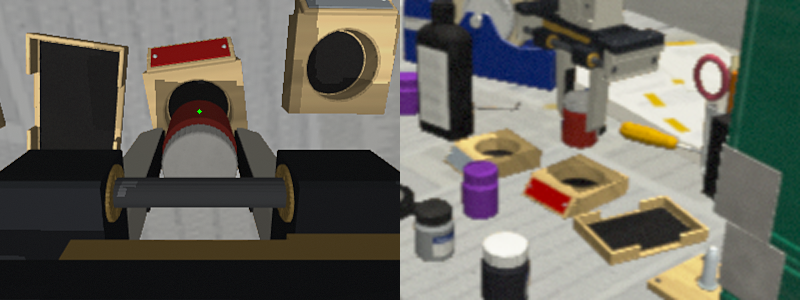

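The jar is held and lined up over the red bay's well; the well's centre is at crop (199,110), on my estimate. I lower it gently.

Request:
servo_tool(plan=[[[0.3, 2, 0, -25, 0, 0, 0], [0.3, 0, 0, -20, 0, 0, 0], [0.3, 0, 0, -9, 0, 0, 0], [0.3, 0, 0, -5, 0, 0, 0], [0.3, 0, 0, -2, 0, 0, 0], [0.3, 0, 0, -1, 0, 0, 0], [0.3, 0, 0, 0, 0, 0, 0]]])

```text
t: 6.4
tool_pos: [0.6602, 0.1688, 0.0448]
orientation: [-0.0, 3.14, 0.0]
force: [-0.1, -0.2, -1.3]
opening: 0.0437
```

Request:
servo_tool(plan=[[[0.3, 0, 0, -1, 0, 0, 0], [0.3, 0, 0, -0.5, 0, 0, 0], [0.3, 0, 0, 0, 0, 0, 0]]])

```text
t: 6.7
tool_pos: [0.6603, 0.1688, 0.0436]
orientation: [-0.0, 3.14, 0.0]
force: [-1.7, -1.1, 5.8]
opening: 0.0439
```

Request:
servo_tool(plan=[[[0.0, 0, 0, 0, 0, 0, 0], [-0.6, 0, 0, 0, 0, 0, 0], [-0.6, 0, 0, 0, 0, 0, 0], [-0.6, 0, 0, 10, 0, 0, 0], [-0.6, 0, 0, 35, 0, 0, 0], [-0.6, 0, 0, 40, 0, 0, 0], [-0.6, -20, -2, 30, 0, 0, 0], [-0.6, -45, -5, 0, 0, 0, 0], [-0.6, -45, -5, 0, 0, 0, 0], [-0.6, -45, -5, 0, 0, 0, 0], [-0.6, -40, -5, 0, 0, 0, 0], [-0.6, -17, -3, 0, 0, 0, 0]]])

```text
t: 7.9
tool_pos: [0.4446, 0.1435, 0.1574]
orientation: [0.001, -3.141, 0.0]
force: [-0.4, 0.2, 0.1]
opening: 0.0742
```

Request:
servo_tool(plan=[[[-0.6, 0, 0, -10, 0, 0, 0], [-0.6, 0, 0, 0, 0, 0, 0], [-0.6, 0, 0, 0, 0, 0, 0]]])

```text
t: 8.2
tool_pos: [0.4482, 0.1437, 0.1473]
orientation: [-0.0, 3.141, 0.0]
force: [0.6, 0.1, 0.1]
opening: 0.0743
```

Run:
```python
from h import *
import pickle
s=monitor.read_state();print(s['t'],s['tool_pos'],s['opening'])
i=eyes.camera_info('wrist');im=eyes.read_camera('wrist')[:,:,::-1].copy()
pickle.dump((i,im),open('w5.pkl','wb'));im=im.copy()
for X in ([.4475,.144,.058],[.4415,.257,.019],[.469,.037,.064]): cv2.circle(im,tuple(int(v) for v in proj(i,X)),3,(0,255,0),-1)
b=eyes.read_camera('scene')[:,:,::-1]
b=cv2.resize(b[120:270,240:440],(400,300),interpolation=2)
cv2.imwrite('pics/w5.png',np.hstack([im[80:380,120:520],b]))
```

```text
8.2 [0.44824801 0.14372731 0.14727195] 0.07432433443715324
```

View pics/w5.png

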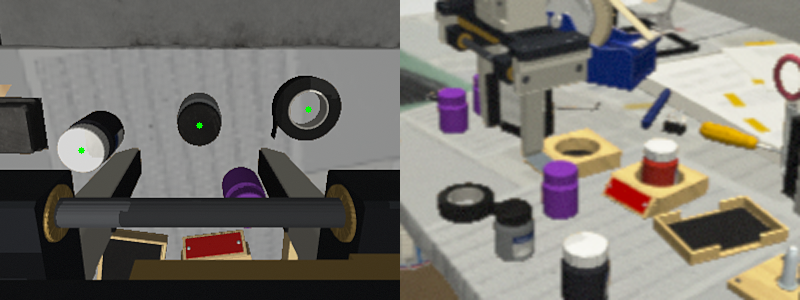

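The red jar stands upright in its bay. The grey jar is centred at crop (199,124), as estimated, and the black jar and purple decoy clear the fingers. I descend and grip.

Request:
servo_tool(plan=[[[-0.6, 0, 0, -37, 0, 0, 0], [-0.6, 0, 0, -37, 0, 0, 0], [-0.6, 0, 0, -37, 0, 0, 0], [-0.6, 0, 0, 0, 0, 0, 0], [0.2, 0, 0, 0, 0, 0, 0], [0.3, 0, 0, 0, 0, 0, 0], [0.3, 0, 0, 0, 0, 0, 0], [0.3, 0, 0, 0, 0, 0, 0], [0.3, 0, 0, 25, 0, 0, 0], [0.3, 0, 0, 35, 0, 0, 0], [0.3, 0, 0, 35, 0, 0, 0], [0.3, 0, 0, 30, 0, 0, 0]]])

```text
t: 9.5
tool_pos: [0.448, 0.1438, 0.164]
orientation: [-0.0, 3.139, 0.001]
force: [0.7, 0.7, -0.6]
opening: 0.0436
```

Request:
servo_tool(plan=[[[0.3, 15, 12, 0, 0, 0, 0.1], [0.3, 19, 16, 0, 0, 0, 0.14], [0.3, 19, 17, 0, 0, 0, 0.14], [0.3, 19, 17, 0, 0, 0, 0.14], [0.3, 19, 17, 0, 0, 0, 0.14], [0.3, 19, 17, 0, 0, 0, 0.14], [0.3, 19, 17, 0, 0, 0, 0.14], [0.3, 19, 16, 0, 0, 0, 0.14], [0.3, 12, 10, 0, 0, 0, 0.14], [0.3, 8, 6, 0, 0, 0, 0.08], [0.3, 0, 0, -20, 0, 0, 0], [0.3, 0, 0, 0, 0, 0, 0]]])

```text
t: 10.7
tool_pos: [0.6142, 0.2883, 0.1387]
orientation: [1.899, -2.498, -0.002]
force: [-0.3, -0.0, -1.8]
opening: 0.0439
```

Request:
servo_tool(plan=[[[0.3, 0, 0, 0, 0, 0, 0], [0.3, 0, 0, 0, 0, 0, 0]]])

```text
t: 10.9
tool_pos: [0.6158, 0.2886, 0.1424]
orientation: [-1.9, 2.5, -0.0]
force: [-0.2, 0.9, -0.8]
opening: 0.0434
```

Run:
```python
from h import *
s=monitor.read_state();print(s['t'],s['tool_pos'],s['opening'],s['orientation'],s['q'][5],s['force'])
i=eyes.camera_info('wrist');im=eyes.read_camera('wrist')[:,:,::-1].copy()
cv2.circle(im,tuple(int(v) for v in proj(i,[.616,.289,.026])),3,(0,255,0),-1)
b=eyes.read_camera('side')[:,:,::-1]
b=cv2.resize(b[80:280,220:420],(300,300),interpolation=2)
cv2.imwrite('pics/w6.png',np.hstack([im[80:380,70:570],b]))
```

```text
10.9 [0.61576468 0.28864541 0.1423643 ] 0.043435609098556816 [-1.90048369e+00  2.50040744e+00 -4.83826487e-04] -2.507613623957403 [-0.21400601  0.90886813 -0.83460036]
```

View pics/w6.png

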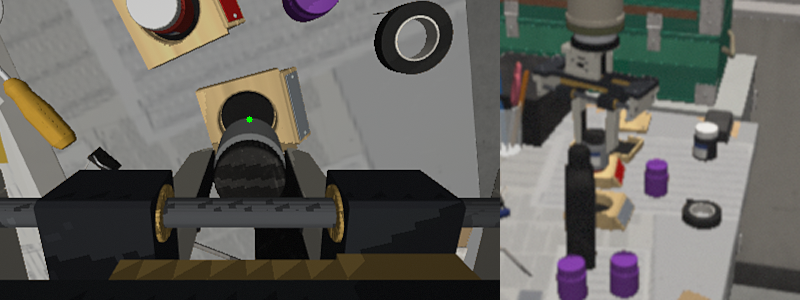

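The well at crop (248,120) coincides with my estimate, and the jar hangs over it. The bottle's near face at y≈0.37 clears the gripper's body. I lower it.

Request:
servo_tool(plan=[[[0.3, 0, 0, -30, 0, 0, 0], [0.3, 0, 0, -30, 0, 0, 0], [0.3, 0, 0, -20, 0, 0, 0], [0.3, 0, 0, -9, 0, 0, 0], [0.3, 0, 0, -5, 0, 0, 0], [0.3, 0, 0, -2, 0, 0, 0], [0.3, 0, 0, -1, 0, 0, 0], [0.3, 0, 0, -1, 0, 0, 0], [0.3, 0, 0, 0, 0, 0, 0]]])

```text
t: 11.9
tool_pos: [0.6156, 0.2897, 0.048]
orientation: [-1.901, 2.5, 0.001]
force: [-15.1, -3.7, 22.0]
opening: 0.0438
```

Request:
servo_tool(plan=[[[0.3, 0, 0, 3, 0, 0, 0], [0.3, 0, 0, 3, 0, 0, 0], [0.3, 0, 0, 0, 0, 0, 0]]])

```text
t: 12.2
tool_pos: [0.6166, 0.289, 0.0508]
orientation: [-1.9, 2.499, -0.001]
force: [0.4, 0.6, -0.6]
opening: 0.0439
```

Run:
```python
from h import *
s=monitor.read_state();print(s['t'],s['tool_pos'],s['opening'],s['orientation'],s['force'],s['wrist_torque'])
im=eyes.read_camera('wrist')[:,:,::-1]
b=eyes.read_camera('side')[:,:,::-1]; c=eyes.read_camera('scene')[:,:,::-1]
cv2.imwrite('pics/w7.png',np.hstack([cv2.resize(im[130:330,220:420],(400,400),interpolation=2),np.vstack([cv2.resize(b[150:250,220:420],(400,200),interpolation=2),cv2.resize(c[140:240,260:460],(400,200),interpolation=2)])]))
```

```text
12.2 [0.61662587 0.28897052 0.05078491] 0.04394627146141469 [-1.89991007e+00  2.49896692e+00 -1.25887441e-03] [ 0.43621134  0.57455362 -0.59046532] [0.07767689 0.08309214 0.04395954]
```

View pics/w7.png

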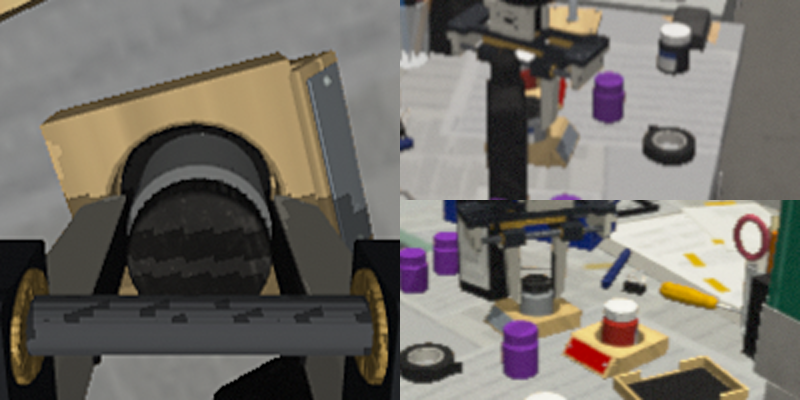

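The jar is upright inside the well and free of force again. I lower in small steps to find the true contact height.

Request:
servo_tool(plan=[[[0.3, 0, 0, -2, 0, 0, 0], [0.3, 0, 0, 0, 0, 0, 0], [0.3, 0, 0, 0, 0, 0, 0]]])

```text
t: 12.65
tool_pos: [0.6156, 0.2886, 0.0479]
orientation: [1.902, -2.501, 0.0]
force: [-3.9, -1.7, 7.1]
opening: 0.0434
```

Request:
servo_tool(plan=[[[0.3, 0, 0, -1, 0, 0, 0], [0.3, 0, 0, 0, 0, 0, 0]]])

```text
t: 12.85
tool_pos: [0.6157, 0.2887, 0.0479]
orientation: [1.902, -2.501, 0.0]
force: [-7.0, -3.5, 12.8]
opening: 0.0437
```

Request:
servo_tool(plan=[[[0.3, 0, 0, 0.5, 0, 0, 0], [0.0, 0, 0, 0, 0, 0, 0], [-0.3, 0, 0, 0, 0, 0, 0], [-0.6, 0, 0, 0, 0, 0, 0], [-0.6, 0, 0, 0, 0, 0, 0], [-0.6, 0, 0, 10, 0, 0, 0], [-0.6, 0, 0, 30, 0, 0, 0], [-0.6, 0, 0, 35, 0, 0, 0], [-0.6, 0, 0, 35, 0, 0, 0], [-0.6, 0, 0, 0, 0, 0, 0]]])

```text
t: 13.85
tool_pos: [0.6192, 0.2901, 0.1651]
orientation: [-1.895, 2.492, -0.005]
force: [1.1, 0.4, 1.1]
opening: 0.0744
```

Run:
```python
from h import *
s=monitor.read_state();print(s['t'],s['tool_pos'],s['opening'],s['orientation'],s['force'])
im=eyes.read_camera('wrist')[:,:,::-1]
b=eyes.read_camera('side')[:,:,::-1]; c=eyes.read_camera('scene')[:,:,::-1]
cv2.imwrite('pics/w8.png',np.hstack([cv2.resize(im[130:330,220:420],(400,400),interpolation=2),np.vstack([cv2.resize(b[150:250,220:420],(400,200),interpolation=2),cv2.resize(c[140:240,260:460],(400,200),interpolation=2)])]))
```

```text
13.85 [0.61917299 0.29005942 0.16513933] 0.0744462999446077 [-1.89486714  2.49205963 -0.00510488] [1.0931591  0.44412692 1.0844287 ]
```

View pics/w8.png

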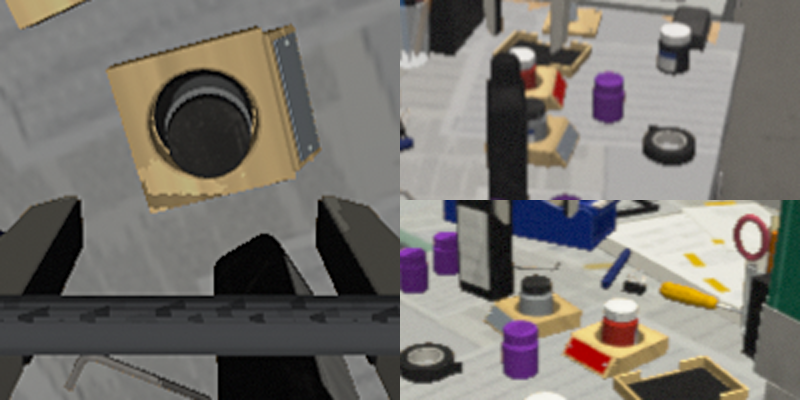

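Both jars stand upright in their matching bays, and the bottle is undisturbed. Next is the tape: I turn the jaws to roughly world x, clear of the tail on the -y/+x side, with the camera towards +y.

Request:
servo_tool(plan=[[[-1, -15, 0, 5, 0, 0, -0.1], [-1, -16, -3, 0, 0, 0, -0.145], [-1, -16, -3, 0, 0, 0, -0.145], [-1, -16, -3, 0, 0, 0, -0.145], [-1, -16, -3, 0, 0, 0, -0.145], [-1, -16, -3, 0, 0, 0, -0.145], [-1, -16, -3, 0, 0, 0, -0.145], [-1, -16, -3, 0, 0, 0, -0.145], [-1, -16, -3, 0, 0, 0, -0.145], [-1, -16, -3, 0, 0, 0, -0.145], [-1, -16, -4, 0, 0, 0, -0.145], [-1, 0, -4, 0, 0, 0, -0.145]]])

```text
t: 15.2
tool_pos: [0.4378, 0.2531, 0.1597]
orientation: [-0.623, -3.075, 0.004]
force: [1.2, 0.4, 0.7]
opening: 0.0927
```

Request:
servo_tool(plan=[[[-1, 0, 0, 0, 0, 0, -0.145], [-1, 0, 0, 0, 0, 0, -0.145], [-1, 0, 0, 0, 0, 0, -0.145], [-1, 0, 0, 0, 0, 0, -0.145], [-1, 0, 0, 0, 0, 0, -0.145], [-1, 0, 0, 0, 0, 0, -0.145], [-1, 0, 0, 0, 0, 0, -0.06], [-1, 0, 0, 0, 0, 0, 0], [-1, 0, 0, 0, 0, 0, 0]]])

```text
t: 16.1
tool_pos: [0.4398, 0.2533, 0.1605]
orientation: [-1.929, -2.478, 0.003]
force: [0.4, -0.5, -0.4]
opening: 0.0926
```

```bash
cat >> h.py <<'E'
def yaw(s):
    from scipy.spatial.transform import Rotation as Ro
    M=Ro.from_rotvec(s['orientation']).as_matrix(); return np.degrees(np.arctan2(M[1,1],M[0,1])).round(2), M[:,2].round(3)
E
python3 - <<'E'
from h import *
import pickle
s=monitor.read_state();print(s['t'],s['tool_pos'],s['opening'],yaw(s),s['q'])
i3=eyes.camera_info('wrist');im3=eyes.read_camera('wrist')[:,:,::-1]
pickle.dump((i3,im3),open('w9.pkl','wb'))
# tape's outer rim: dark blob, opened to drop the tail
for f in ('w1','w2','w5','w9'):
    i,im=pickle.load(open(f+'.pkl','rb'));im=np.ascontiguousarray(im)
    g=im.max(2);p=proj(i,[.4415,.257,.019]);r=int(2.2*abs(i['mtx'][0,0]*.034/(i['R']@[.4415,.257,.019]+i['t'])[2]))
    m=np.zeros(g.shape,np.uint8);cv2.circle(m,tuple(int(v) for v in p),int(r*.7),255,-1)
    d=((g<60)*255).astype(np.uint8)&m; d=cv2.morphologyEx(d,cv2.MORPH_OPEN,np.ones((5,5),np.uint8))
    cs,_=cv2.findContours(d,cv2.RETR_EXTERNAL,cv2.CHAIN_APPROX_NONE)
    c=max(cs,key=cv2.contourArea);e=cv2.fitEllipse(cv2.convexHull(c));print(f,p,r/2.2,np.round(e[0],1),np.round(e[1],1),onz(i,e[0],.012))
E
```

```text
16.1 [0.43980023 0.253346   0.16053375] 0.09260857693673911 (np.float64(14.22), array([-0.002, -0.001, -1.   ])) [ 4.21553029e-01 -7.54267973e-02  1.82525025e+00  2.80898066e-05
  1.39398224e+00  1.73412715e-01]
w1 [389.6  44.1] 25.454545454545453 [387.8  44.3] [50. 59.] [0.44   0.2561 0.012 ]
w2 [314.9  59.8] 24.999999999999996 [314.   59.8] [49.1 55.3] [0.44   0.2557 0.012 ]
w5 [428.8 189.8] 32.72727272727273 [425.5 187.5] [63.8 69.7] [0.4406 0.2561 0.012 ]
w9 [321.7 189.9] 30.909090909090907 [321.3 189.2] [60.5 62.6] [0.4414 0.256  0.012 ]
```

Four views agree on the tape's centre at (0.441, 0.256). I descend, grip and lift.

Request:
servo_tool(plan=[[[-1, 1, 2.5, -40, 0, 0, 0], [-1, 0, 0, -40, 0, 0, 0], [-1, 0, 0, -40, 0, 0, 0], [-1, 0, 0, -20, 0, 0, 0], [-1, 0, 0, -6, 0, 0, 0], [-1, 0, 0, 0, 0, 0, 0], [-0.3, 0, 0, 0, 0, 0, 0], [0.1, 0, 0, 0, 0, 0, 0], [0.1, 0, 0, 0, 0, 0, 0], [0.1, 0, 0, 0, 0, 0, 0]]], force=20)

```text
t: 17.15
tool_pos: [0.4423, 0.2565, 0.0168]
orientation: [1.932, 2.477, 0.003]
force: [-0.5, -0.1, 4.7]
opening: 0.0667
```

Run:
```python
from h import *
s=monitor.read_state();print(s['t'],s['tool_pos'],s['opening'],yaw(s),s['force'])
```

```text
17.15 [0.44232132 0.25650675 0.01681798] 0.0666870085684547 (np.float64(14.1), array([ 0.002,  0.001, -1.   ])) [-0.48167161 -0.09609505  4.70931293]
```

Request:
servo_tool(plan=[[[0.1, 0, 0, 25, 0, 0, 0], [0.1, 0, 0, 40, 0, 0, 0], [0.1, 0, 0, 45, 0, 0, 0], [0.1, 0, 0, 35, 0, 0, 0], [0.1, 12, -19, 0, 0, 0, 0], [0.1, 25, -40, 0, 0, 0, 0], [0.1, 25, -40, 0, 0, 0, 0], [0.1, 25, -40, 0, 0, 0, 0], [0.1, 25, -40, 0, 0, 0, 0], [0.1, 25, -40, 0, 0, 0, 0], [0.1, 25, -40, 0, 0, 0, 0], [0.1, 25, -40, 0, 0, 0, 0]]])

```text
t: 18.35
tool_pos: [0.6293, -0.0447, 0.1609]
orientation: [1.932, 2.477, 0.0]
force: [1.1, 0.4, -1.0]
opening: 0.0671
```

Request:
servo_tool(plan=[[[0.1, 13, -20.5, 0, 0, 0, 0], [0.1, 0, 0, -30, 0, 0, 0], [0.1, 0, 0, -20, 0, 0, 0], [0.1, 0, 0, 0, 0, 0, 0], [0.1, 0, 0, 0, 0, 0, 0], [0.1, 0, 0, 0, 0, 0, 0]]])

```text
t: 18.95
tool_pos: [0.6425, -0.0632, 0.1126]
orientation: [1.93, 2.476, 0.002]
force: [0.0, -1.0, -0.3]
opening: 0.0669
```

Run:
```python
from h import *
import pickle
s=monitor.read_state();print(s['t'],s['tool_pos'],s['opening'],yaw(s),s['force'],s['q'][5])
i=eyes.camera_info('wrist');im=eyes.read_camera('wrist')[:,:,::-1];pickle.dump((i,im),open('w10.pkl','wb'))
im=im.copy()
for X in ([.642,-.063,.056],[.642,-.063,.012]): p=proj(i,X);print(p);cv2.circle(im,tuple(int(v) for v in p),1,(0,255,0),-1)
c=eyes.read_camera('scene')[:,:,::-1]
cv2.imwrite('pics/w10.png',np.hstack([cv2.resize(im[120:320,200:440],(480,400),interpolation=2),cv2.resize(c[150:310,320:450],(320,400),interpolation=2)]))
```

```text
18.95 [ 0.64249606 -0.06324359  0.11263396] 0.06691029800169129 (np.float64(14.12), array([ 0.002, -0.   , -1.   ])) [ 0.03307727 -1.02150256 -0.34285313] -0.4238799507422754
[318.3 216.9]
[318.4 202.2]
```

View pics/w10.png

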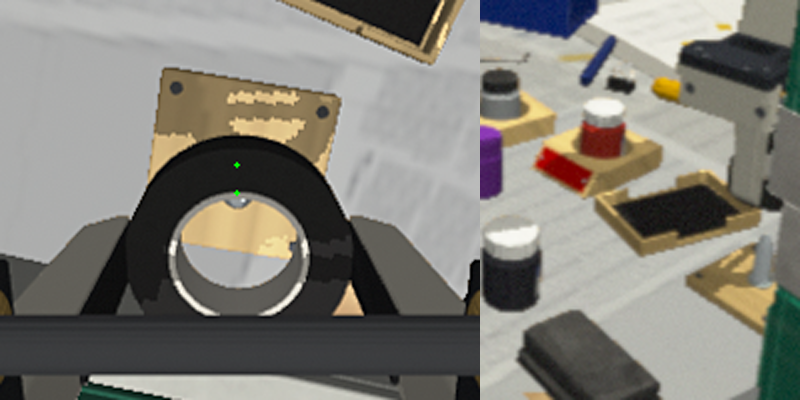

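The pin tip shows through the tape's hole at crop (237,200), a few pixels lower than my dot at 194. I'll quantify both the pin tip and the roll centre.

Run:
```python
from h import *
import pickle
i,im=pickle.load(open('w10.pkl','rb'))
g=im.max(2).astype(int)
print(g[208:230,310:328].tolist().__str__().replace('], [','\n'))
sub=im[214:232,311:326].astype(int);print('sat');print((sub.max(2)-sub.min(2)).tolist().__str__().replace('], [','\n'))
# roll's outer rim, visible top arc: dark boundary points
pts=[]
for a in np.radians(np.arange(190,351,4)):
    c=np.array([319.5,246.]);
    for r in np.arange(75,40,-.5):
        u,v=c+r*np.array([np.cos(a),np.sin(a)])
        if g[int(round(v)),int(round(u))]<45 and not(v>225): pts.append((u,v));break
X=np.array([onz(i,p,.115)[:2] for p in pts])
A=np.c_[2*X,np.ones(len(X))];q=np.linalg.lstsq(A,(X**2).sum(1),rcond=None)[0];R=np.sqrt(q[2]+q[:2]@q[:2])
print(len(pts),'roll c',q[:2],R,'resid',np.abs(np.hypot(*(X-q[:2]).T)-R).max())
```

```text
[[27, 28, 28, 28, 27, 26, 28, 27, 29, 26, 26, 27, 28, 28, 28, 28, 27, 28
27, 28, 28, 27, 28, 28, 28, 28, 27, 26, 26, 27, 29, 27, 28, 28, 29, 30
27, 26, 28, 29, 29, 28, 28, 29, 26, 27, 28, 26, 28, 29, 27, 28, 27, 27
27, 28, 28, 29, 27, 27, 27, 26, 27, 27, 28, 27, 27, 28, 27, 25, 27, 26
27, 28, 28, 28, 26, 28, 27, 27, 27, 27, 28, 27, 28, 27, 27, 26, 26, 27
29, 27, 27, 27, 28, 27, 28, 26, 27, 27, 26, 28, 27, 25, 27, 27, 27, 27
25, 26, 27, 25, 24, 24, 22, 23, 23, 25, 22, 25, 23, 24, 24, 24, 26, 26
21, 22, 19, 19, 29, 35, 33, 34, 33, 33, 33, 33, 33, 32, 25, 25, 20, 19
37, 55, 76, 83, 89, 104, 109, 109, 108, 108, 108, 109, 105, 98, 95, 90, 66, 52
110, 119, 134, 138, 139, 147, 153, 153, 153, 152, 152, 151, 150, 145, 146, 142, 127, 117
152, 150, 150, 149, 148, 146, 144, 144, 144, 143, 141, 139, 143, 146, 148, 148, 148, 149
139, 138, 135, 136, 139, 145, 148, 147, 147, 145, 167, 211, 169, 126, 129, 136, 150, 145
178, 179, 125, 107, 121, 145, 162, 160, 159, 157, 188, 245, 183, 94, 98, 133, 193, 182
230, 235, 180, 100, 103, 130, 157, 158, 155, 155, 154, 144, 113, 89, 130, 187, 226, 220
229, 233,
[... 1070 characters left out ...]
, 7, 7, 7, 7, 7, 10, 4, 28, 70
91, 92, 63, 25, 7, 13, 11, 11, 12, 12, 14, 7, 31, 76, 93
87, 90, 92, 81, 55, 20, 3, 7, 5, 6, 24, 55, 73, 90, 86
87, 86, 88, 91, 93, 79, 61, 71, 70, 67, 75, 94, 90, 86, 84
86, 86, 87, 87, 88, 90, 91, 92, 91, 90, 90, 86, 86, 85, 83
86, 86, 86, 86, 86, 86, 86, 87, 86, 85, 86, 85, 85, 86, 84
86, 86, 85, 85, 86, 86, 86, 86, 84, 85, 87, 84, 84, 85, 83
86, 86, 86, 86, 86, 86, 86, 86, 84, 85, 86, 85, 83, 83, 82
86, 86, 85, 85, 85, 86, 85, 85, 85, 87, 85, 85, 84, 84, 83
87, 85, 86, 86, 86, 85, 86, 84, 84, 88, 86, 84, 84, 84, 82
86, 86, 86, 86, 86, 85, 87, 84, 84, 86, 86, 84, 85, 85, 82]]
33 roll c [ 0.64058651 -0.0562431 ] 0.02998766568955925 resid 0.0004061553903703351
```

Run:
```python
from h import *
import pickle
i,im=pickle.load(open('w10.pkl','rb'));g=im.max(2).astype(int)
pts=[]
for a in np.radians(np.arange(190,351,4)):
    c=np.array([319.5,246.])
    for r in np.arange(75,40,-.5):
        u,v=c+r*np.array([np.cos(a),np.sin(a)])
        if g[int(round(v)),int(round(u))]<45 and not(v>225): pts.append((u,v));break
for z in (.094,.096,.098):
    X=np.array([onz(i,p,z)[:2] for p in pts]);q=np.linalg.lstsq(np.c_[2*X,np.ones(len(X))],(X**2).sum(1),rcond=None)[0];print(z,q[:2].round(4),np.sqrt(q[2]+q[:2]@q[:2]).round(4))
print('tip',onz(i,(318.5,219.7),.056),'near edge',onz(i,(318.5,223.5),.056))
```

```text
0.094 [ 0.6428 -0.0647] 0.0341
0.096 [ 0.6426 -0.0639] 0.0337
0.098 [ 0.6423 -0.0631] 0.0333
tip [ 0.6427 -0.0652  0.056 ] near edge [ 0.6435 -0.0683  0.056 ]
```

The roll centre (0.6427,-0.0643) and pin tip (0.6427,-0.0652) agree to 1 mm. I lower over the pin in two stages.

Request:
servo_tool(plan=[[[0.1, 0, -1, -25, 0, 0, 0], [0.1, 0, 0, -15, 0, 0, 0], [0.1, 0, 0, -10, 0, 0, 0], [0.1, 0, 0, -5, 0, 0, 0], [0.1, 0, 0, 0, 0, 0, 0]]])

```text
t: 19.55
tool_pos: [0.641, -0.0642, 0.0549]
orientation: [-1.931, -2.476, 0.001]
force: [-0.4, -0.2, -0.5]
opening: 0.0666
```

Request:
servo_tool(plan=[[[0.1, 0, 0, -10, 0, 0, 0], [0.1, 0, 0, -8, 0, 0, 0], [0.1, 0, 0, -5, 0, 0, 0], [0.1, 0, 0, -2, 0, 0, 0], [0.1, 0, 0, -1, 0, 0, 0], [0.1, 0, 0, 0, 0, 0, 0]]])

```text
t: 20.15
tool_pos: [0.6417, -0.0644, 0.0298]
orientation: [1.932, 2.477, 0.0]
force: [-0.2, -0.2, -0.4]
opening: 0.0666
```

Tape is on the pin with no side force, about 1 mm from the seat.

Request:
servo_tool(plan=[[[0.1, 0, 0, -1, 0, 0, 0], [0.1, 0, 0, -1, 0, 0, 0], [0.1, 0, 0, -1, 0, 0, 0], [0.1, 0, 0, 0, 0, 0, 0]]])

```text
t: 20.55
tool_pos: [0.642, -0.0644, 0.0288]
orientation: [1.932, 2.477, 0.0]
force: [-6.5, 1.0, 11.9]
opening: 0.0668
```

Request:
servo_tool(plan=[[[0.1, 0, 0, 1, 0, 0, 0], [-0.5, 0, 0, 0, 0, 0, 0], [-1, 0, 0, 0, 0, 0, 0], [-1, 0, 0, 0, 0, 0, 0], [-1, 0, 0, 15, 0, 0, 0], [-1, 0, 0, 40, 0, 0, 0], [-1, 0, 0, 45, 0, 0, 0], [-1, 0, 0, 35, 0, 0, 0], [-1, -35, -3, 0, 0, 0, -0.065], [-1, -45, -5, 0, 0, 0, -0.065], [-1, -45, -4, 0, 0, 0, -0.065], [-1, -40, -4, 0, 0, 0, -0.065]]])

```text
t: 21.75
tool_pos: [0.4749, -0.0803, 0.1636]
orientation: [2.239, 2.202, 0.001]
force: [0.4, -0.4, 0.5]
opening: 0.0929
```

Request:
servo_tool(plan=[[[-1, -12, 0, 0, 0, 0, 0], [-1, 0, 0, 0, 0, 0, 0], [-1, 0, 0, 0, 0, 0, 0], [-1, 0, 0, 0, 0, 0, 0]]])

```text
t: 22.15
tool_pos: [0.4657, -0.0804, 0.1635]
orientation: [2.236, 2.205, 0.001]
force: [-0.4, 0.7, 0.1]
opening: 0.0925
```

Run:
```python
from h import *
import pickle
s=monitor.read_state();print(s['t'],s['tool_pos'],s['opening'],yaw(s),s['force'],s['q'])
i=eyes.camera_info('wrist');im=eyes.read_camera('wrist')[:,:,::-1];pickle.dump((i,im),open('w11.pkl','wb'))
im=im.copy();g=im.max(2)
ps=np.array([proj(i,[x,y,.028]) for x,y in [(.435,-.03),(.495,-.03),(.495,-.13),(.435,-.13)]]).astype(int)
cv2.polylines(im,[ps],True,(0,255,0))
c=eyes.read_camera('scene')[:,:,::-1]
cv2.imwrite('pics/w11.png',np.hstack([im[80:380,100:540],cv2.resize(c[150:310,320:480],(300,300),interpolation=2)]))
```

```text
22.15 [ 0.4657104  -0.08040567  0.16349435] 0.0924956992071801 (np.float64(-0.78), array([ 0.001, -0.   , -1.   ])) [-0.38414534  0.67479134  0.14011692] [-2.79574765e-01 -1.81351962e-01  1.91628123e+00  7.64019614e-05
  1.40532808e+00 -2.65961631e-01]
```

View pics/w11.png

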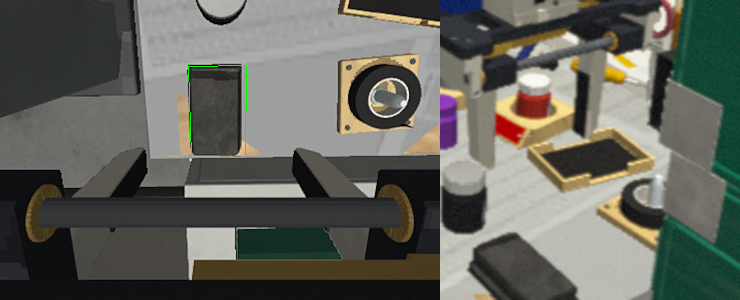

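The tape lies flat round the pin. The block sits at crop (190–242, 66–156), matching my outline, so I descend and grip it with the jaws along x.

Request:
servo_tool(plan=[[[-1, -1.5, 0, -40, 0, 0, 0], [-1, 0, 0, -40, 0, 0, 0], [-1, 0, 0, -40, 0, 0, 0], [-1, 0, 0, -20, 0, 0, 0], [-1, 0, 0, -4.5, 0, 0, 0], [-1, 0, 0, 0, 0, 0, 0], [-0.3, 0, 0, 0, 0, 0, 0], [0.1, 0, 0, 0, 0, 0, 0], [0.1, 0, 0, 0, 0, 0, 0], [0.1, 0, 0, 0, 0, 0, 0]]], force=15)

```text
t: 23.25
tool_pos: [0.4637, -0.0805, 0.0191]
orientation: [2.236, 2.205, 0.001]
force: [-1.5, -0.3, 1.0]
opening: 0.0657
```

Run:
```python
from h import *
import pickle
s=monitor.read_state();print(s['t'],s['tool_pos'],s['opening'],yaw(s),s['force'])
i,im=pickle.load(open('w11.pkl','rb'))
# block: dark blob near its outline in w11, rectangle fit on its top plane
ps=np.array([proj(i,[x,y,.028]) for x,y in [(.42,-.015),(.51,-.015),(.51,-.14),(.42,-.14)]]).astype(int)
m=np.zeros(im.shape[:2],np.uint8);cv2.fillPoly(m,[ps],255);m[232:]=0
d=((im.max(2)<95)*255).astype(np.uint8)&m;d=cv2.morphologyEx(d,cv2.MORPH_OPEN,np.ones((5,5),np.uint8))
c=max(cv2.findContours(d,0,1)[0],key=cv2.contourArea);x,y,w,h=cv2.boundingRect(c)
print(x,y,w,h,cv2.minAreaRect(c),[onz(i,p,.028) for p in ((x,y),(x+w,y),(x,y+h),(x+w,y+h))])
# cradle dark floor in w1,w2 at z=.006
for f in ('w1','w2'):
    i,im=pickle.load(open(f+'.pkl','rb'))
    p=proj(i,[.657,.057,.006]).astype(int);m=np.zeros(im.shape[:2],np.uint8)
    cv2.rectangle(m,tuple(int(v) for v in p-[28,45]),tuple(int(v) for v in p+[28,45]),255,-1)
    d=((im.max(2)<60)*255).astype(np.uint8)&m;d=cv2.morphologyEx(d,cv2.MORPH_OPEN,np.ones((5,5),np.uint8))
    c=max(cv2.findContours(d,0,1)[0],key=cv2.contourArea);b=cv2.boxPoints(cv2.minAreaRect(c))
    W=np.array([onz(i,q,.006) for q in b]);print(f,W[:,:2].tolist(),W.mean(0),cv2.boundingRect(c))
```

```text
23.25 [ 0.4637416  -0.08051811  0.01914051] 0.0657003556789147 (np.float64(-0.8), array([ 0.002, -0.   , -1.   ])) [-1.50165689 -0.28273118  0.97178278]
288 144 53 88 ((313.9999694824219, 187.49996948242188), (86.99998474121094, 51.99999237060547), 90.0) [array([ 0.435 , -0.0276,  0.028 ]), array([ 0.489 , -0.0282,  0.028 ]), array([ 0.4311, -0.1232,  0.028 ]), array([ 0.4897, -0.124 ,  0.028 ])]
w1 [[0.7318, 0.0082], [0.5999, 0.0267], [0.604, 0.0972], [0.7366, 0.0843]] [0.668075 0.0541   0.006   ] (226, 162, 50, 82)
w2 [[0.6017, 0.0276], [0.6014, 0.0953], [0.7162, 0.0843], [0.7165, 0.0119]] [0.65895  0.054775 0.006   ] (166, 175, 45, 70)
```

Request:
servo_tool(plan=[[[0.1, 0, 0, 0, 0, 0, 0], [0.1, 0, 0, 0, 0, 0, 0], [0.1, 0, 0, 0, 0, 0, 0]]])

```text
t: 23.55
tool_pos: [0.4633, -0.0804, 0.0188]
orientation: [2.237, 2.206, 0.0]
force: [-2.4, -0.0, 5.4]
opening: 0.0601
```

The block is gripped at 60 mm. The cradle's centre is (0.658, 0.058) with yaw about -7°, so I lift, turn +84° and carry.

Request:
servo_tool(plan=[[[0.1, 0, 0, 25, 0, 0, 0], [0.1, 0, 0, 40, 0, 0, 0], [0.1, 0, 0, 40, 0, 0, 0], [0.1, 8, 14, 20, 0, 0, 0], [0.1, 12, 20, 0, 0, 0, 0.06], [0.1, 20, 16, 0, 0, 0, 0.14], [0.1, 24, 14, 0, 0, 0, 0.14], [0.1, 24, 14, 0, 0, 0, 0.14], [0.1, 24, 14, 0, 0, 0, 0.14], [0.1, 24, 14, 0, 0, 0, 0.14], [0.1, 24, 14, 0, 0, 0, 0.14], [0.1, 20, 10, 0, 0, 0, 0.14]]])

```text
t: 24.75
tool_pos: [0.6439, 0.0507, 0.1426]
orientation: [-0.836, -3.028, -0.0]
force: [-0.3, -0.6, -0.1]
opening: 0.06
```

Request:
servo_tool(plan=[[[0.1, 10, 5, 0, 0, 0, 0.14], [0.1, 6, 3.5, 0, 0, 0, 0.14], [0.1, 0, 0, -20, 0, 0, 0.143], [0.1, 0, 0, -20, 0, 0, 0], [0.1, 0, 0, 0, 0, 0, 0], [0.1, 0, 0, 0, 0, 0, 0], [0.1, 0, 0, 0, 0, 0, 0]]])

```text
t: 25.45
tool_pos: [0.6597, 0.0581, 0.1046]
orientation: [0.192, 3.134, 0.0]
force: [1.0, 0.3, -1.1]
opening: 0.0598
```

Run:
```python
from h import *
import pickle
s=monitor.read_state();print(s['t'],s['tool_pos'],s['opening'],yaw(s),s['force'])
i=eyes.camera_info('wrist');im=eyes.read_camera('wrist')[:,:,::-1];pickle.dump((i,im),open('w12.pkl','wb'))
im=im.copy();c7,s7=np.cos(np.radians(-7)),np.sin(np.radians(-7));R=np.array([[c7,-s7],[s7,c7]])
for hx,hy,z in((.062,.042,.018),):
    ps=np.array([proj(i,[*(R@[a*hx,b*hy]+[.658,.0578]),z]) for a,b in((-1,-1),(-1,1),(1,1),(1,-1))]).astype(int);cv2.polylines(im,[ps],True,(0,255,0))
j=eyes.camera_info('scene');c=eyes.read_camera('scene')[:,:,::-1]
cv2.imwrite('pics/w13.png',np.hstack([im[80:380,120:520],cv2.resize(c[150:300,320:520],(400,300),interpolation=2)]))
```

```text
25.45 [0.65974204 0.05811185 0.10455107] 0.05978508461874256 (np.float64(82.99), array([ 0.002, -0.   , -1.   ])) [ 0.97277296  0.27503806 -1.09945288]
```

Run:
```python
from h import *
import pickle
i,im=pickle.load(open('w12.pkl','rb'));c7,s7=np.cos(np.radians(-7)),np.sin(np.radians(-7));R=np.array([[c7,-s7],[s7,c7]])
ps=np.array([proj(i,[*(R@[a*.078,b*.056]+[.658,.0578]),.018]) for a,b in((-1,-1),(-1,1),(1,1),(1,-1))]).astype(int)
m=np.zeros(im.shape[:2],np.uint8);cv2.fillPoly(m,[ps],255)
f=im.astype(int);d=((f[:,:,2]-f[:,:,0]>35)&(m>0)).astype(np.uint8)
d[232:]=0
n,l,st,_=cv2.connectedComponentsWithStats(d);print(st[1:][st[1:,4]>15])
v,u=np.nonzero(d);P=np.array([onz(i,(a,b),.018)[:2] for a,b in zip(u,v)]);Q=(P-[.658,.0578])@R
print('x min',np.percentile(Q[:,0],[0,1,3]),'y',np.percentile(Q[:,1],[0,1,2,50,98,99,100]))
# front edge tilt: min x' per y' bin
for y in np.arange(-.045,.046,.01):
    k=abs(Q[:,1]-y)<.004
    if k.sum()>3: print(round(y,3),Q[k,0].min().round(4),Q[k,0].max().round(4),k.sum())
```

```text
[[267 135  99  42 923]]
x min [-0.06137466 -0.06134919 -0.0605992 ] y [-0.0444584  -0.04407938 -0.04382037 -0.00421793  0.03880152  0.03911464
  0.05562205]
-0.045 -0.0613 0.014 120
-0.035 -0.0614 -0.0421 109
-0.025 -0.0606 -0.0556 68
-0.015 -0.0606 -0.0556 63
-0.005 -0.0606 -0.0556 63
0.005 -0.0606 -0.0556 63
0.015 -0.0598 -0.0548 64
0.025 -0.0598 -0.0548 70
0.035 -0.0599 -0.0422 162
```

The cradle edges are where predicted (yaw correct, lateral centre 2.5 mm to -y). I correct and lower.

Request:
servo_tool(plan=[[[0.1, 0, -2.5, -30, 0, 0, 0], [0.1, 0, 0, -25, 0, 0, 0], [0.1, 0, 0, -12, 0, 0, 0], [0.1, 0, 0, -6, 0, 0, 0], [0.1, 0, 0, -3, 0, 0, 0], [0.1, 0, 0, -1, 0, 0, 0], [0.1, 0, 0, 0, 0, 0, 0]]])

```text
t: 26.25
tool_pos: [0.6599, 0.0557, 0.0275]
orientation: [0.191, 3.134, 0.0]
force: [-0.6, -0.7, -1.5]
opening: 0.0599
```

Request:
servo_tool(plan=[[[0.1, 0, 0, -1, 0, 0, 0], [0.1, 0, 0, -1, 0, 0, 0], [0.1, 0, 0, -1, 0, 0, 0], [0.1, 0, 0, 0, 0, 0, 0]]])

```text
t: 26.65
tool_pos: [0.6596, 0.0557, 0.0248]
orientation: [0.191, 3.135, -0.0]
force: [-4.0, -0.5, 7.4]
opening: 0.0598
```

Contact came at the expected seat height. I release, rise and back off.

Request:
servo_tool(plan=[[[0.1, 0, 0, 0.5, 0, 0, 0], [-0.2, 0, 0, 0, 0, 0, 0], [-0.5, 0, 0, 0, 0, 0, 0], [-0.5, 0, 0, 0, 0, 0, 0], [-0.5, 0, 0, 15, 0, 0, 0], [-0.5, 0, 0, 40, 0, 0, 0], [-0.5, 0, 0, 50, 0, 0, 0], [-0.5, 0, 0, 50, 0, 0, 0], [-0.5, 0, 40, 30, 0, 0, 0], [-0.5, -10, 40, 20, 0, 0, 0], [-0.5, -10, 30, 10, 0, 0, 0], [-0.5, 0, 0, 0, 0, 0, 0]]])

```text
t: 27.85
tool_pos: [0.639, 0.17, 0.2429]
orientation: [0.184, 3.132, 0.004]
force: [0.0, 0.2, -0.7]
opening: 0.0699
```

Request:
servo_tool(plan=[[[-0.5, 0, 0, 0, 0, 0, 0], [-0.5, 0, 0, 0, 0, 0, 0], [-0.5, 0, 0, 0, 0, 0, 0]]])

```text
t: 28.15
tool_pos: [0.639, 0.1644, 0.2379]
orientation: [-0.193, -3.134, 0.001]
force: [0.1, -0.7, -0.4]
opening: 0.0696
```

Run:
```python
from h import *
s=monitor.read_state();print(s['t'],s['tool_pos'],s['opening'],s['force'])
im=eyes.read_camera('wrist')[:,:,::-1];c=eyes.read_camera('scene')[:,:,::-1];b=eyes.read_camera('side')[:,:,::-1]
top=cv2.resize(im[0:240,80:560],(760,380),interpolation=2)
bot=np.hstack([cv2.resize(c[160:280,230:460],(420,219),interpolation=2),cv2.resize(b[140:260,230:416],(340,219),interpolation=2)])
cv2.imwrite('pics/fin.png',np.vstack([top,bot]))
```

```text
28.15 [0.63896938 0.16435337 0.23791727] 0.06964793948774801 [ 0.11454262 -0.72066266 -0.43753726]
```

View pics/fin.png

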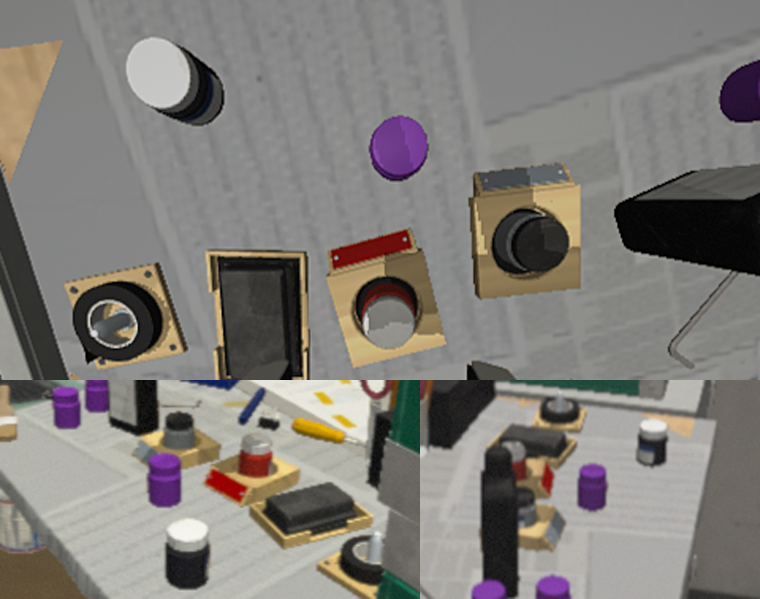

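All four things sit in their holders: tape at (120,320), block in the cradle at (260,315), red jar at (388,315) and grey jar at (530,242). The black jar, bottle and decoys are untouched.

```bash
python3 -c "
from plant import job; print(job.close_job())"
```

```text
the job is handed in; nothing more can be done
None
```

All four things are in their holders, placed in the order asked, and the job was handed in at about 28 s of the 93 s allowed.

**Final pictures:** the wrist, scene and side cameras show:
- the red jar upright in the red-chip bay and the grey jar upright in the grey-chip bay
- the tape flat on the spindle and the block flat in its cradle
- the black jar, solvent bottle and purple jars standing, not visibly moved from where they were
- the gripper clear above everything

**Set-downs:** the red jar, tape and block met their floors within about 1 mm of the expected height, with 6 to 12 N of contact.

**Grey jar:** it met the floor of its well about 5 mm earlier than I planned. That pressed it with about 22 N upwards and 15 N sideways before I backed off. I then lowered it in small steps to about 13 N and released it. The likely cause is that the jar slipped down a few millimetres in the grip, but I did not confirm that.

**Height checks:** triangulated heights mostly agreed with the text to 3–6 mm. A few points came out up to 16 mm off (well rims, one cradle corner), because the two wrist views were only about 0.1 m apart. Positions on the text's height planes agreed to within about 4 mm.

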